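# Start the studio's ultrasonic cleaner

## Robot

A 6-joint arm with a two-finger parallel gripper is mounted at the origin on the work surface. World frame = base frame: x ahead of the robot, y to its left, z up, the work surface at z = 0. Lengths are in m, angles in degrees, forces in N, time in s.
With the tool pointing down it reaches from about 0.3 to 0.75 m from the base axis. Payload 8.5 kg.
Tool frame: the origin (TCP) lies midway between the tips of the shut fingers; the grasp point (between the pads) lies 19 mm behind it; z points along the fingers, y is the line along which they close (so a half turn about z gives the same grasp; the last joint's range is limited). The gripper opens to 85 mm and grips with 20 to 120 N. Pads are 22 mm wide; open, the fingers measure 114 mm over their backs; the gripper's body (76 mm by 85 mm) begins 54 mm behind the grasp point. The pads swing forward as they close: fully open they stand 13 mm farther back than shut.
Start: joints at [57.794, 21.807, 74.336, -0, 83.858, -12.336], TCP at [0.187, 0.517, 0.231] pointing down, gripper open.
Joint ranges: [-178.18, 178.18], [-50.72, 133.34], [12.68, 142.11], [-81.47, 261.47], [9.98, 163.14], [-165.26, 165.26]. Speed limits (degrees/s): [136.94, 136.94, 180, 180, 180, 180].

## Interface

Orientations are given as a 3x3 rotation matrix whose columns are the frame's x, y, z axes.
In Python, from rig import env gives the robot as it stands. The module is installed in compiled form; this text tells all that it offers.
- The arm moves only by the tool jog_arm, never from a script. Its argument "targets" is a list of rows, each a list of 6 numbers: the shift along the tool's x, y, z in cm, then the turn, a rotation vector about the tool's x, y, z in degrees. A call has 1 to 8 rows; each row is the pose to reach, as a shift and turn from the pose commanded when the call began, along the tool's axes at that moment; what a row does not reach only later rows make up. A row lasts 1/12 s, in which the tool goes at most 41.7 mm and 7.16 degrees, less where a joint would pass 70% of its speed; a pose out of reach is approached as far as the arm can. A call with a gripper value outside its range is refused whole. "hand" is the opening, from 0 (shut) to 1 (fully open), set as the call begins (left out, the last holds). The fingers move at their own pace and stop on an object; "newtons" is the grip in N (left out, the last holds). Time passes only in rows, so rows that repeat a pose let the fingers close. It gives the time, the measured TCP pose, the force, the opening and the grip force at its end, in the units of the state.
- env.observe(): the state, without advancing time (a new reading comes with each control period).
- env.get_image(name): name is "scene" or "top" or "wrist"; returns a dict with "frame" (384x512x3 uint8, red, green, blue), "depth" (384x512 float32, m along the optical axis (not along the pixel's ray), 0 where there is no reading), "fovy" (degrees; the focal length in pixels is half the picture's height over the tangent of half this angle, whatever the lens; pixels are square), "cx", "cy" (the principal point, pixels), "cam_to_world" (4x4, takes a point from camera to world coordinates). Camera axes: x right, y down, z forward; pixel columns grow to the right and rows downward; lengths in m; the calibration is good to about 2 mm. A picture is of the moment at which its call begins.
- env.close_job(): hands the job in; it is judged then, once.
Trained networks look in the newest picture that a camera, given by its name, has taken for a name from the list of things; names that differ only in an ending like _2 or _b are one class to them, and where a whole thing is asked for, a point or a joint stands for the part that bears it (a point fixed in the world has none). Each returns a list of dicts, best first, with "score" (0 to 1); they miss things now and then, are a little off and sometimes report something else, mostly with a low value. They report only what shows in the picture. A call takes as long as a camera call.
- env.regions_of(camera, target): "pixels" (384x512 bool, what is visible of it) and "point" ([row, column] in pixels, amid what is visible of it).
The state is a dict: "time_s": time; "q": joint angles; "qvel": joint speeds; "joint_efforts": joint torques, N m; "position": TCP position; "tool_rot": TCP orientation; "ft_force": force on the tool from outside, world axes, zero at the start; "wrist_torque": the same for the moment, N m; "grip_width": finger opening in m; "gripper_force": force on a finger pad.
Only numpy, scipy, OpenCV 4.12 (cv2) and the standard library are available. Lean on these libraries where they do the work, as an engineer would, in place of code of your own. Each camera call takes 0.05 s, during which the arm holds its last target. There are 200 camera calls.

## Task

The parts basket is already in the ultrasonic cleaner with its lid shut: start a timed cleaning run. Switch the power on by pressing the near, bar-marked end of the black rocker switch until it lies flush, then tap the blue timer key to set the time, then tap the green start key. Press each lightly and let each key spring back before the next, keep off the red stop key, leave the lid shut, and do not shift the cleaner or disturb the paint jars, spray can and brush around it.

Things in the scene. Friction and masses are not known exactly. Their poses are not given: they have to be found in the camera images.
- cleaner: White ultrasonic cleaner, 220 deep (x) x 250 wide (y) x 137 mm high, ~2.6 kg, loose on rubber feet. Origin under its centre; x from operator to rear, y to the operator's left. Front 75 mm: grey console face, rising rearward at 10 degrees, 105 to 118 mm high; left to right, 52 mm apart: black rocker, blue, green, red key. Behind it, from x = -35 mm: tank housing 122 mm high, with lid.
- rocker_on_end (a point): Power rocker, black, 34 mm fore-and-aft x 24 wide, in a frame 3 mm proud of the console; two facets meet in a valley over the pivot. Near facet: white bar (on); far: white ring (off). Off: the near end stands up. On: the near facet is parallel to the console, 5 mm above it. Point: on the near facet, 13 mm from the pivot, 4 mm above its flush height; moves with it.
- rocker (a joint): Power rocker angle, rad: 0 off, 0.32 fully on. It takes about 3 N at the near end all the way, then stops firmly, and stays where it is left.
- timer_key_top (a point): Timer key: blue, white clock mark, round key, 24 mm across, whose flat top stands 8 mm proud of the console face; this point is the centre of its top, moves with it, z out of the console face (10 degrees from vertical, leaning to the operator).
- timer_key (a joint): Timer key travel in m along the normal of the console face: 0 up, 0.005 fully down; springs back. 2 N to start it, 6 N fully down; counts as pressed beyond half travel (4 N).
- start_key_top (a point): Start key: green, white triangle mark, round key, 24 mm across, whose flat top stands 8 mm proud of the console face; this point is the centre of its top, moves with it, z out of the console face (10 degrees from vertical, leaning to the operator).
- start_key (a joint): Start key travel, exactly as the timer key's.
- stop_key_top (a point): Stop key (not to be pressed): red, white square mark, round key, 24 mm across, whose flat top stands 8 mm proud of the console face; this point is the centre of its top, moves with it, z out of the console face (10 degrees from vertical, leaning to the operator).
- stop_key (a joint): Stop key travel, exactly as the timer key's.
- lid (a joint): Lid angle, rad: 0 shut (as at the start), grows as it lifts; hinged at the rear. White with a dark window, top 132 mm above the table, a grey finger lip at its front edge up to 137 mm. Stays shut.
- yellow_jar: Bystander beside the cleaner: white paint jar with yellow band and lid, 62 across x 78 mm high, origin under its centre.
- purple_jar: Bystander: the same jar in purple.
- spray_can: Bystander: red aerosol can, 65 across x 190 mm high, origin under its centre.
- brush: Bystander: wooden brush 200 mm long, lying flat, x along the handle towards the bristles.

How it is judged:
By the outcome, as a careful person would: the job done as asked, in the order asked, and still so for the second after the job is handed in, with the robot touching nothing.
It also fails if it takes over 42 s, if anything falls off the work surface, if the arm or the gripper's body presses on something with over 40 N, if the wrist force passes 120 N, or if a joint passes its speed limit or range.

## Working session

There is one attempt and no reset: what is moved stays moved. The work goes in short steps, Python scripts to look and compute and a tool call to move; the robot and the scene stay as the last step left them, time stands still between calls to the robot, and variables do not carry over. Pictures are saved under pics/ and viewed, at most 10 in all, crops included, and the job is handed in when it is done.

Besides the shell and the picture viewer there is one more tool, called after "Request:" by a JSON object that holds its "op" and its "data", one argument or row to a line. jog_arm: Moves the arm, as the interface text tells. Its arguments: {"type":"object","properties":{"targets":{"type":"array","items":{"type":"array","items":{"type":"number"}}},"hand":{"type":"number"},"newtons":{"type":"number"}},"required":["targets"]}

```bash
mkdir -p pics; cat > h.py <<'E'
import numpy as np, cv2
from rig import env
def world(im, r, c, d=None):
    f=im["frame"].shape[0]/2/np.tan(np.radians(im["fovy"])/2)
    d=im["depth"][r,c] if d is None else d
    p=np.stack([(c-im["cx"])/f*d,(r-im["cy"])/f*d,d,np.ones_like(d)],-1)
    return (p@im["cam_to_world"].T)[...,:3]
def save(im,n): cv2.imwrite(f"pics/{n}.png",im["frame"][...,::-1])
E
python3 - <<'E'
from h import *
ims={}
for cam in("top","scene"):
    im=env.get_image(cam); save(im,cam+"0")
    for t in ("cleaner","rocker_on_end","timer_key_top","start_key_top","stop_key_top","lid","yellow_jar","purple_jar","spray_can","brush"):
        for o in env.regions_of(cam,t)[:2]:
            r,c=np.nonzero(o["pixels"]&(im["depth"]>0))
            w=world(im,r,c) if len(r) else np.zeros((1,3))
            print(cam,t,round(o["score"],2),np.round(o["point"]),len(r),np.median(w,0).round(4),w.min(0).round(3),w.max(0).round(3))
print(env.observe())
E
python3 -c "
import cv2,numpy as np
a=cv2.imread('pics/top0.png');b=cv2.imread('pics/scene0.png')
cv2.imwrite('pics/both.png',cv2.resize(np.vstack([a,b]),(400,600)))"
```

```text
top cleaner 0.59 [205. 219.] 9487 [0.5798 0.119  0.1314] [ 0.45  -0.02  -0.004] [0.713 0.271 0.143]
top rocker_on_end 0.72 [238. 190.] 144 [0.4999 0.1923 0.118 ] [0.483 0.181 0.112] [0.517 0.205 0.125]
top timer_key_top 0.38 [241. 211.] 65 [0.4919 0.1401 0.1177] [0.482 0.13  0.115] [0.502 0.15  0.123]
top lid 0.65 [192. 216.] 5582 [0.6118 0.1227 0.1331] [0.534 0.005 0.117] [0.689 0.24  0.143]
top yellow_jar 0.59 [219. 150.] 540 [0.5412 0.282  0.0783] [ 0.507  0.257 -0.003] [0.571 0.318 0.085]
top purple_jar 0.77 [227. 293.] 488 [ 0.5229 -0.0596  0.0782] [ 0.492 -0.096  0.   ] [ 0.552 -0.032  0.084]
top spray_can 0.69 [192. 105.] 1109 [0.6087 0.3803 0.1533] [ 0.578  0.365 -0.001] [0.652 0.496 0.196]
top brush 0.61 [208. 328.] 877 [ 0.5682 -0.1611  0.0184] [ 0.447 -0.184 -0.004] [ 0.644 -0.137  0.026]
scene cleaner 0.69 [198. 277.] 6323 [0.6463 0.1276 0.1242] [ 0.363 -0.012 -0.003] [0.702 0.249 0.142]
scene cleaner 0.57 [223. 372.] 1275 [0.6366 0.3941 0.1284] [ 0.409  0.363 -0.005] [0.65  0.439 0.195]
scene rocker_on_end 0.59 [174. 316.] 61 [0.5001 0.1897 0.118 ] [0.486 0.177 0.113] [0
[... 743 characters left out ...]
8567101e+01, -1.23349101e+01]), 'qvel': array([ 0.08913219,  0.02606402,  0.10859885, -0.04166729,  0.02517324,
        0.04247504]), 'joint_efforts': array([-1.71498956e-03, -4.48336279e+01, -2.31468397e+01, -2.30285204e-04,
        4.88261412e-04, -3.69819111e-05]), 'position': array([0.18693829, 0.51724773, 0.23131141]), 'tool_rot': array([[-9.40459247e-01,  3.39906463e-01, -1.71386227e-06],
       [ 3.39906463e-01,  9.40459247e-01, -1.47375366e-06],
       [ 1.11087922e-06, -1.96855812e-06, -1.00000000e+00]]), 'ft_force': array([-0.17447411,  0.19403282, -0.42695641]), 'wrist_torque': array([-0.02030311, -0.00139253, -0.0170772 ]), 'gripper_force': 0.0, 'grip_width': 0.08535528912211791}
```

View pics/top0.png

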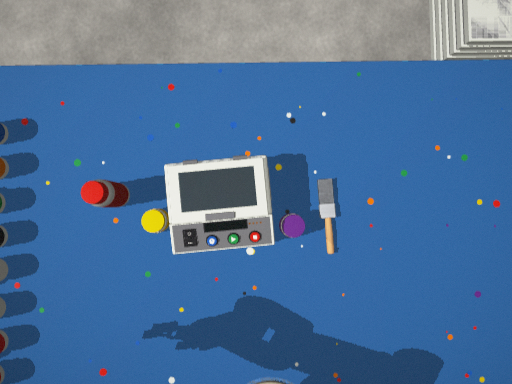

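View pics/scene0.png

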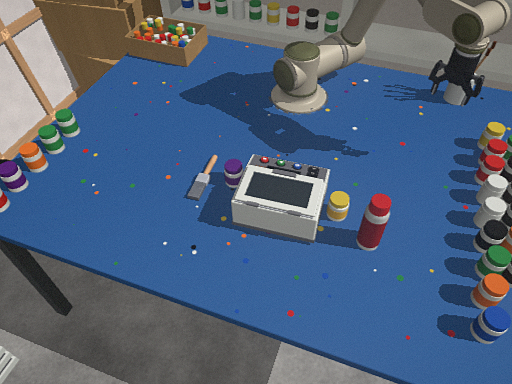

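The top view shows the cleaner slightly turned: rocker near (238,190), then blue (241,211), green (239,233) and red (237,255). The yellow and purple jars stand close on either side, and the can and brush are farther off. Next I fit the pose from the top camera.

```bash
cat >> h.py <<'E'
from scipy.spatial.transform import Rotation as R
def keys(im, box=None):
    hsv=cv2.cvtColor(im["frame"],cv2.COLOR_RGB2HSV); out={}
    for n,(a,b) in dict(blue=(95,125),green=(50,85),red=(172,188)).items():
        h=hsv[...,0].astype(int); m=((h>=a)&(h<=b))|((h+180<=b))
        m&=(hsv[...,1]>110)&(hsv[...,2]>50)&(im["depth"]>0)
        r,c=np.mgrid[:384,:512]; w=world(im,r,c)
        m&=(w[...,2]>.108)&(w[...,2]<.132)&(w[...,0]>.44)&(w[...,0]<.56)&(w[...,1]>0.0)&(w[...,1]<.23)
        k,l,s,ce=cv2.connectedComponentsWithStats(m.astype(np.uint8))
        if k<2: continue
        i=1+s[1:,4].argmax(); x,y,ww,hh=s[i,:4]
        d=np.median(im["depth"][l==i])
        cc=np.array([x+(ww-1)/2,y+(hh-1)/2])
        out[n]=(world(im,cc[1],cc[0],d),s[i].tolist())
    return out
def rot(yaw): # desired tool orientation: tool y=cleaner y, z into console
    t=np.radians(10); Z=np.array([np.sin(t),0,-np.cos(t)]); Y=np.array([0,1,0]); X=np.cross(Y,Z)
    return R.from_euler('z',yaw,degrees=True).as_matrix()@np.c_[X,Y,Z]
def jog(p,Rt):
    o=env.observe(); R0=o["tool_rot"]
    return (R0.T@(np.array(p)-o["position"])*100).round(2), R.from_matrix(R0.T@Rt).as_rotvec(degrees=True).round(1)
E
python3 - <<'E'
from h import *
im=env.get_image("top")
k=keys(im); print(k)
p=k["blue"][0]-k["red"][0]; print("yaw",np.degrees(np.arctan2(-p[0],p[1])),np.linalg.norm(p))
o=env.regions_of("top","lid")[0]["pixels"]
q=cv2.minAreaRect(world(im,*np.nonzero(o&(im["depth"]>0)))[:,:2].astype(np.float32)); print(q)
o=env.regions_of("top","rocker_on_end")[0]; r,c=np.nonzero(o["pixels"]);print(r.min(),r.max(),c.min(),c.max())
E
```

```text
{'blue': (array([0.49289824, 0.139006  , 0.11737549]), [207, 236, 10, 10, 60]), 'green': (array([0.49668711, 0.08732862, 0.11689933]), [228, 234, 11, 10, 64]), 'red': (array([0.50175256, 0.03430863, 0.11772992]), [250, 231, 11, 11, 74])}
yaw 4.834034912116702 0.10507169935691808
((0.612833559513092, 0.12351252138614655), (0.1439903825521469, 0.23253872990608215), 5.034458160400391)
231 245 184 194
```

```bash
python3 -c "
from h import *
print(jog([0.45,0.15,0.26],rot(4.9)))"
```

```text
(array([-37.22, -25.59,  -2.87]), array([ -2.2,  -9.8, -24.7]))
```

Request:
{"op": "jog_arm", "data": {
  "targets": [
    [-37.2,-25.6,-2.9,-2.2,-9.8,-24.7],
    [-37.2,-25.6,-2.9,-2.2,-9.8,-24.7],
    [-37.2,-25.6,-2.9,-2.2,-9.8,-24.7],
    [-37.2,-25.6,-2.9,-2.2,-9.8,-24.7],
    [-37.2,-25.6,-2.9,-2.2,-9.8,-24.7],
    [-37.2,-25.6,-2.9,-2.2,-9.8,-24.7],
    [-37.2,-25.6,-2.9,-2.2,-9.8,-24.7],
    [-37.2,-25.6,-2.9,-2.2,-9.8,-24.7]
  ],
  "hand": 0,
  "newtons": 20
}}

```text
time_s: 1.92
position: [0.3812, 0.245, 0.2532]
tool_rot: [[-0.981, -0.086, 0.173], [-0.084, 0.996, 0.016], [-0.174, 0.001, -0.985]]
ft_force: [0.9, 0.4, 1.0]
grip_width: -0.0
gripper_force: 0.0
```

```bash
python3 -c "
from h import *
print(env.observe()['time_s'],jog([0.45,0.15,0.26],rot(4.9)))"
```

```text
1.9167 (array([ -6.07, -10.05,   0.37]), array([0.1, 0. , 0. ]))
```

Request:
{"op": "jog_arm", "data": {
  "targets": [
    [-6,-9.5,0.3,0,0,0],
    [-6,-9.5,0.3,0,0,0],
    [-6,-9.5,0.3,0,0,0],
    [-6,-9.5,0.3,0,0,0],
    [-6,-9.5,0.3,0,0,0]
  ]
}}

```text
time_s: 2.33
position: [0.4487, 0.156, 0.2599]
tool_rot: [[-0.982, -0.082, 0.172], [-0.081, 0.997, 0.015], [-0.173, 0.001, -0.985]]
ft_force: [-0.3, -0.5, 0.6]
grip_width: 0.0002
gripper_force: 0.0
```

```bash
python3 - <<'E'
from h import *
o=env.observe();print(o['position'],o['ft_force'])
im=env.get_image("wrist"); save(im,"w1"); print(im["cam_to_world"].round(3),im["fovy"])
print(keys(im))
for t in ("rocker_on_end","timer_key_top","start_key_top","stop_key_top"):
    for g in env.regions_of("wrist",t)[:1]:
        r,c=np.nonzero(g["pixels"]&(im["depth"]>0)); w=world(im,r,c)
        print(t,round(g["score"],2),np.round(g["point"]),len(r),[r.min(),r.max(),c.min(),c.max()],np.median(w,0).round(4))
E
```

```text
[0.44866647 0.15603173 0.25993464] [-0.30248702 -0.4628362   0.56495871]
[[-0.082  0.874  0.479  0.343]
 [ 0.997  0.071  0.041  0.148]
 [ 0.001  0.481 -0.877  0.386]
 [ 0.     0.     0.     1.   ]] 67.71458063364652
{'blue': (array([0.49296552, 0.13741228, 0.11627491]), [219, 186, 24, 22, 253]), 'green': (array([0.49621076, 0.08665289, 0.11680952]), [172, 186, 23, 21, 256]), 'red': (array([0.50006904, 0.0352565 , 0.1163248 ]), [123, 185, 25, 22, 312])}
timer_key_top 0.63 [198. 233.] 394 [np.int64(186), np.int64(207), np.int64(220), np.int64(241)] [0.4927 0.1375 0.1171]
start_key_top 0.73 [194. 182.] 387 [np.int64(186), np.int64(207), np.int64(172), np.int64(193)] [0.4965 0.0859 0.1171]
stop_key_top 0.98 [195. 132.] 398 [np.int64(186), np.int64(207), np.int64(123), np.int64(145)] [0.5009 0.0347 0.1173]
```

View pics/w1.png

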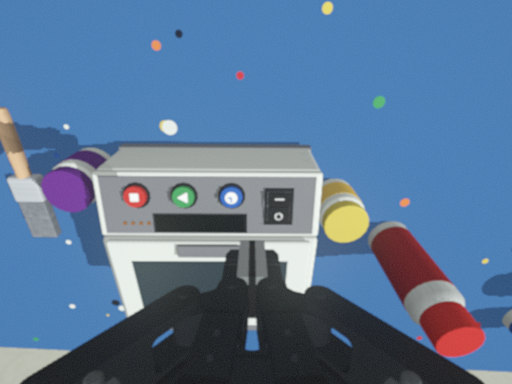

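The wrist view shows the keys at red (195,135), green (196,183), blue (197,231). The rocker spans about rows 188–225, columns 264–293, with its bar near row 200 and its ring near row 216.

```bash
python3 - <<'E'
from h import *
im=env.get_image("wrist"); Rt=rot(4.6)
g=im["frame"].max(2); box=np.zeros_like(g,bool); box[178:232,255:303]=1
m=box&(g<35)
k,l,s,_=cv2.connectedComponentsWithStats(m.astype(np.uint8)); i=1+s[1:,4].argmax(); print(s[i])
blue=np.array([.4929,.1375,.1168])
def loc(p): return ((p-blue)@Rt*1000).round(1)   # tool axes: x to operator, y left, z into console
r,c=np.nonzero(l==i); w=world(im,r,c); print(loc(w).min(0),loc(w).max(0))
wm=box&(im["frame"].min(2)>130)
k,l2,s2,ce=cv2.connectedComponentsWithStats(wm.astype(np.uint8))
for j in range(1,k):
    r,c=np.nonzero(l2==j); 
    if s2[j,4]<60: print(s2[j],loc(world(im,r,c)).mean(0))
for r in range(184,232,2): print(r,loc(world(im,r,272)),loc(world(im,r,286)), g[r,272])
for n,(p,_) in keys(im).items(): print(n,loc(p))
cv2.imwrite("pics/w1c.png",cv2.resize(im["frame"][170:240,200:310,::-1],None,fx=6,fy=6,interpolation=2))
E
```

```text
Traceback (most recent call last):
ValueError: attempt to get argmax of an empty sequence
```

```bash
python3 - <<'E'
from h import *
im=env.get_image("wrist"); Rt=rot(4.6)
g=im["frame"].max(2); box=np.zeros_like(g,bool); box[178:232,255:303]=1
print(g[178:232,272])
m=box&(g<75)
k,l,s,_=cv2.connectedComponentsWithStats(m.astype(np.uint8)); i=1+s[1:,4].argmax(); print(s[i])
blue=np.array([.4929,.1375,.1168])
def loc(p): return ((p-blue)@Rt*1000).round(1)
r,c=np.nonzero(l==i); w=world(im,r,c); print(loc(w).min(0),loc(w).max(0))
wm=box&(im["frame"].min(2)>130)
k,l2,s2,ce=cv2.connectedComponentsWithStats(wm.astype(np.uint8))
for j in range(1,k):
    r,c=np.nonzero(l2==j)
    if s2[j,4]<60: print(s2[j],loc(world(im,r,c)).mean(0))
for r in range(184,232,2): print(r,loc(world(im,r,272)),loc(world(im,r,286)))
for n,(p,_) in keys(im).items(): print(n,loc(p))
cv2.imwrite("pics/w1c.png",cv2.resize(im["frame"][170:240,200:310,::-1],None,fx=6,fy=6,interpolation=2))
E
```

```text
[168 157 155 158 156 156 157 159 159 150 130  92  71  67  71  71  66  63
  70  67  83 130 158 131  83  67  71  71  69  71  65  67  67  68  68  73
 102 139 164 179 167 154 117  77  65  67  81 119 150 158 158 156 157 156]
[263 190  27  35 595]
[ -33.2   23.7 -291.2] [100.1  66.1   7.3]
[272 199  11   3  29] [-2.4862069  52.25517241 -0.90344828]
[272 213   9   9  59] [-23.69491525  52.18474576   2.44067797]
184 [13.3 46.9  6.4] [13.4 62.   6.1]
186 [10.5 47.1  8.1] [10.7 62.4  7.8]
188 [ 8.4 47.1  7.6] [ 9.1 62.2  5.7]
190 [ 7.2 46.9  4.2] [ 7.2 62.1  4.5]
192 [ 4.6 47.1  5.1] [ 4.9 62.2  4.5]
194 [ 4.2 46.7 -0.6] [ 3.7 61.9  1.1]
196 [ 2.3 46.7 -1.6] [ 2.6 61.6 -2.2]
198 [ 0.1 46.7 -1.8] [-0.1 61.8 -1. ]
200 [-2.  46.8 -2.4] [-2.3 61.9 -1.3]
202 [-5.1 47.  -0.2] [-4.7 62.  -1.1]
204 [-7.7 47.1  0.8] [-7.1 62.2 -0.7]
206 [-10.4  47.3   1.7] [-10.4  62.6   1.9]
208 [-13.9  47.6   4.7] [-13.3  62.9   3.4]
210 [-15.7  47.5   3.2] [-15.5  63.    3. ]
212 [-17.7  47.5   2.4] [-17.3  62.9   1.6]
214 [-20.2  47.6   2.5] [-19.8  63.    1.9]
216 [-22.7  47.7   2.9] [-22.6  63.3   2.7]
218 [-25.1  47.8   2.9] [-25.4  63.5   3.6]
220 [-26.9  47.7   1.4] [-27.9  63.7   4. ]
222 [-30.7  48.1   4.4] [-30.3  63.7   3.8]
224 [-33.4  48.2   5.1] [-33.2  64.    4.8]
226 [-37.1  48.5   7.8] [-37.   64.5   7.6]
228 [-39.3  48.5   7. ] [-39.6  64.6   8. ]
230 [-41.9  48.6   7.2] [-41.5  64.6   6.6]
blue [-0.3  0.   0.2]
green [  0.2 -50.9  -0.4]
red [   0.2 -102.6    0.3]
```

View pics/w1c.png

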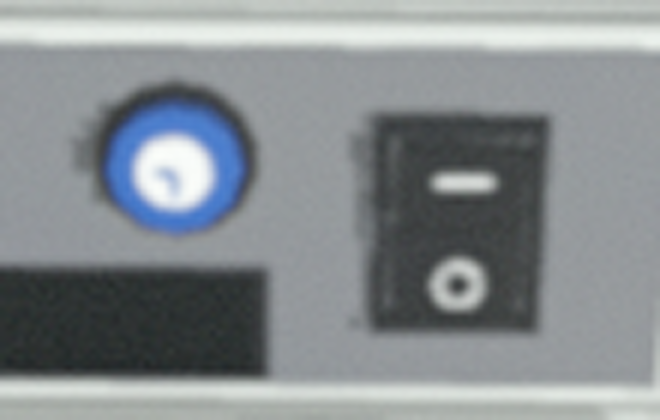

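```bash
cat >> h.py <<'E'
blue=np.array([.4929,.1375,.1168]); Rt=rot(4.6)
def st():
    o=env.observe(); print("t",o["time_s"],"loc",((o["position"]-blue)@Rt*1000).round(2),"F",(o["ft_force"]@Rt).round(2),"rot",R.from_matrix(o["tool_rot"].T@Rt).as_rotvec(degrees=True).round(2))
E
python3 -c "
from h import *
st(); print(jog(blue+Rt@[.002,.052,-.02],Rt))"
```

```text
t 2.6833 loc [  17.99   24.03 -148.7 ] F [-0.23  0.31 -0.58] rot [ 0.11 -0.03  0.37]
(array([-1.62,  2.76, 12.87]), array([ 0.1, -0. ,  0.4]))
```

Request:
{"op": "jog_arm", "data": {
  "targets": [
    [-1.6,2.8,4,0,0,0.4],
    [-1.6,2.8,7.5,0,0,0.4],
    [-1.6,2.8,10.5,0,0,0.4],
    [-1.6,2.8,12.2,0,0,0.4],
    [-1.6,2.8,12.9,0,0,0.4],
    [-1.6,2.8,12.9,0,0,0.4],
    [-1.6,2.8,12.9,0,0,0.4]
  ]
}}

```text
time_s: 3.27
position: [0.4839, 0.1887, 0.1367]
tool_rot: [[-0.982, -0.079, 0.173], [-0.077, 0.997, 0.016], [-0.174, 0.002, -0.985]]
ft_force: [-0.2, 0.1, 1.3]
grip_width: 0.0001
gripper_force: 0.0
```

```bash
python3 - <<'E'
from h import *
st()
im=env.get_image("wrist")
cv2.imwrite("pics/w2.png",cv2.resize(im["frame"][120:384,100:412,::-1],None,fx=2,fy=2))
E
```

```text
t 3.2667 loc [  1.37  51.77 -20.42] F [-0.04  0.14 -1.34] rot [ 0.11  0.03 -0.09]
```

View pics/w2.png

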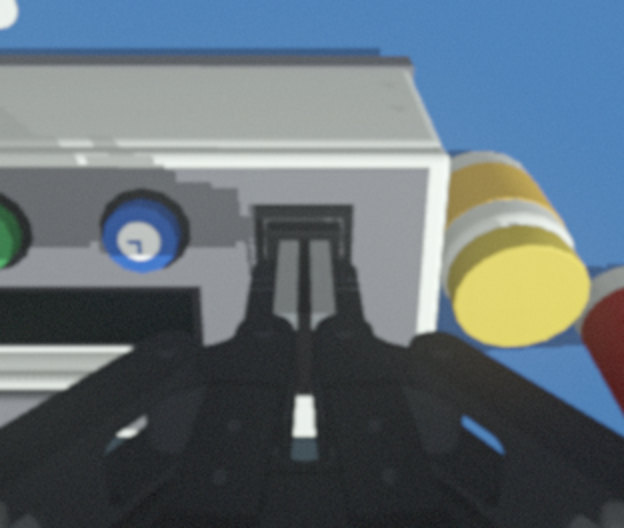

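The fingertips are centred over the near facet of the rocker, around pixel (305,240) in the crop, and the blue key is clear. Descending now.

Request:
{"op": "jog_arm", "data": {
  "targets": [
    [0,0,0.7,0,0,0],
    [0,0,1.2,0,0,0],
    [0,0,1.5,0,0,0],
    [0,0,1.6,0,0,0],
    [0,0,1.6,0,0,0],
    [0,0,1.6,0,0,0]
  ]
}}

```text
time_s: 3.82
position: [0.4864, 0.1886, 0.1201]
tool_rot: [[-0.982, -0.078, 0.172], [-0.077, 0.997, 0.016], [-0.173, 0.002, -0.985]]
ft_force: [0.0, -0.2, -0.4]
grip_width: 0.0
gripper_force: 0.0
```

```bash
python3 -c "
from h import *
st()"
```

```text
t 3.8167 loc [ 1.76 51.5  -3.64] F [ 0.08 -0.21  0.43] rot [ 0.1  -0.03 -0.12]
```

Request:
{"op": "jog_arm", "data": {
  "targets": [
    [0,0,0.1,0,0,0],
    [0,0,0.2,0,0,0],
    [0,0,0.3,0,0,0],
    [0,0,0.3,0,0,0]
  ]
}}

```text
time_s: 4.15
position: [0.4867, 0.1887, 0.117]
tool_rot: [[-0.982, -0.079, 0.172], [-0.077, 0.997, 0.016], [-0.173, 0.002, -0.985]]
ft_force: [-1.3, -0.3, 2.7]
grip_width: 0.0002
gripper_force: 1.2
```

```bash
python3 -c "
from h import *
st()"
```

```text
t 4.15 loc [ 2.03 51.56 -0.57] F [ 0.84 -0.2  -2.87] rot [ 0.1  -0.06 -0.11]
```

Request:
{"op": "jog_arm", "data": {
  "targets": [
    [0,0,0.1,0,0,0],
    [0,0,0.2,0,0,0],
    [0,0,0.2,0,0,0]
  ]
}}

```text
time_s: 4.4
position: [0.487, 0.1887, 0.1148]
tool_rot: [[-0.982, -0.079, 0.172], [-0.077, 0.997, 0.016], [-0.172, 0.002, -0.985]]
ft_force: [-1.8, -1.0, 0.7]
grip_width: -0.0004
gripper_force: 0.9
```

Request:
{"op": "jog_arm", "data": {
  "targets": [
    [0,0,0.05,0,0,0],
    [0,0,0.05,0,0,0]
  ]
}}

```text
time_s: 4.57
position: [0.4872, 0.1888, 0.1145]
tool_rot: [[-0.982, -0.079, 0.172], [-0.077, 0.997, 0.016], [-0.173, 0.002, -0.985]]
ft_force: [-1.8, 0.2, 1.9]
grip_width: -0.0003
gripper_force: 0.9
```

Request:
{"op": "jog_arm", "data": {
  "targets": [
    [0,0,0.05,0,0,0],
    [0,0,0.05,0,0,0]
  ]
}}

```text
time_s: 4.73
position: [0.4874, 0.1888, 0.1141]
tool_rot: [[-0.982, -0.079, 0.172], [-0.077, 0.997, 0.016], [-0.173, 0.002, -0.985]]
ft_force: [-2.1, -0.3, 1.8]
grip_width: 0.0002
gripper_force: 1.0
```

```bash
python3 -c "
from h import *
st()"
```

```text
t 4.7333 loc [ 1.81 51.55  2.46] F [ 1.74 -0.09 -2.14] rot [ 0.1  -0.03 -0.11]
```

Request:
{"op": "jog_arm", "data": {
  "targets": [
    [0,0,0.05,0,0,0],
    [0,0,0.05,0,0,0]
  ]
}}

```text
time_s: 4.9
position: [0.4875, 0.1888, 0.1139]
tool_rot: [[-0.982, -0.079, 0.173], [-0.077, 0.997, 0.016], [-0.173, 0.002, -0.985]]
ft_force: [-4.0, -0.6, 5.1]
grip_width: 0.0001
gripper_force: 2.7
```

Request:
{"op": "jog_arm", "data": {
  "targets": [
    [0,0,0.05,0,0,0],
    [0,0,0.05,0,0,0]
  ]
}}

```text
time_s: 5.07
position: [0.4875, 0.1888, 0.1138]
tool_rot: [[-0.982, -0.079, 0.173], [-0.077, 0.997, 0.016], [-0.174, 0.002, -0.985]]
ft_force: [-5.7, -1.2, 10.2]
grip_width: -0.0001
gripper_force: 5.2
```

```bash
python3 -c "
from h import *
st()"
```

```text
t 5.0667 loc [ 1.76 51.55  2.75] F [  3.88  -0.7  -11.03] rot [ 0.09 -0.   -0.11]
```

Firm stop at the predicted flush height. I'll retract, check the rocker, and go over the blue key.

Request:
{"op": "jog_arm", "data": {
  "targets": [
    [0,0,-0.5,0,0,0],
    [0,0,-2.3,0,0,0],
    [-0.2,-2.8,-2.3,0,0,0],
    [-0.2,-5.2,-2.3,0,0,0],
    [-0.2,-5.2,-2.3,0,0,0],
    [-0.2,-5.2,-2.3,0,0,0]
  ]
}}

```text
time_s: 5.57
position: [0.4902, 0.1359, 0.1362]
tool_rot: [[-0.982, -0.076, 0.173], [-0.075, 0.997, 0.015], [-0.174, 0.002, -0.985]]
ft_force: [0.9, -0.1, 0.2]
grip_width: 0.0
gripper_force: 0.0
```

```bash
python3 - <<'E'
from h import *
st()
im=env.get_image("wrist"); print(keys(im))
for r in range(215,262,3): print(r,((world(im,r,318)-blue)@Rt*1000).round(1))
cv2.imwrite("pics/w3.png",cv2.resize(im["frame"][120:384,100:412,::-1],None,fx=2,fy=2))
E
```

```text
t 5.5667 loc [ -0.56  -1.33 -19.62] F [-0.96 -0.2  -0.07] rot [ 0.08  0.01 -0.24]
{'blue': (array([0.49018345, 0.13756402, 0.11667631]), [234, 217, 40, 32, 557]), 'green': (array([0.49602615, 0.08655455, 0.11706234]), [153, 218, 38, 36, 734]), 'red': (array([0.49999219, 0.03569666, 0.11632066]), [70, 217, 42, 37, 953])}
215 [10.8 41.8  8.1]
218 [ 9.  41.8  7.3]
221 [ 7.8 41.4  5.3]
224 [ 6.3 41.2  4. ]
227 [ 3.5 41.8  5.5]
230 [ 3.1 41.   2. ]
233 [ 0.8 41.2  2.3]
236 [-1.9 41.7  3.5]
239 [-3.1 41.4  1.6]
242 [-5.7 41.8  2.5]
245 [-7.9 42.   2.7]
248 [-10.7  42.4   3.7]
251 [-12.3  42.2   2.6]
254 [-14.1  42.2   1.9]
257 [-15.9  42.2   1.2]
260 [-17.7  42.2   0.6]
```

View pics/w3.png

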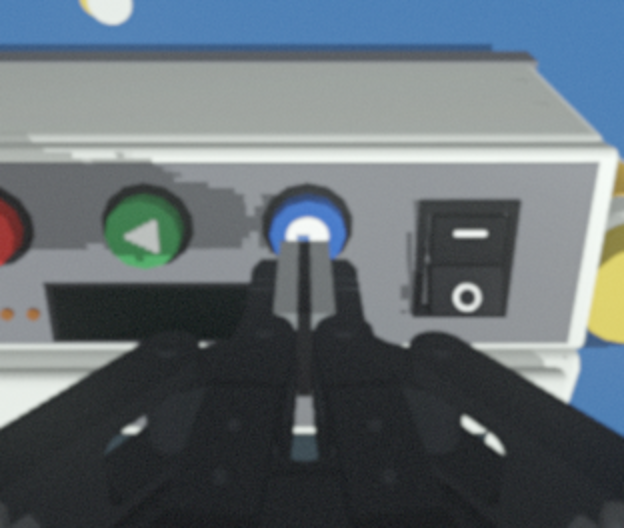

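The rocker now lies on: its near facet is flat at z≈2–3 and its far facet rises. The keys haven't moved, so the cleaner hasn't shifted. The tips are over the blue key at about (305,240) in the crop.

Request:
{"op": "jog_arm", "data": {
  "targets": [
    [0.05,0.1,0.9,0,0,0],
    [0.05,0.1,1.5,0,0,0],
    [0.05,0.1,1.7,0,0,0],
    [0.05,0.1,1.9,0,0,0],
    [0.05,0.1,2.0,0,0,0],
    [0.05,0.1,2.1,0,0,0],
    [0.05,0.1,2.1,0,0,0]
  ]
}}

```text
time_s: 6.2
position: [0.4925, 0.1383, 0.1152]
tool_rot: [[-0.982, -0.079, 0.172], [-0.077, 0.997, 0.016], [-0.173, 0.002, -0.985]]
ft_force: [-2.5, 0.9, 2.5]
grip_width: 0.0001
gripper_force: 1.7
```

```bash
python3 -c "
from h import *
st()"
```

```text
t 6.2 loc [0.62 0.85 1.49] F [ 1.94  1.14 -2.92] rot [ 0.12 -0.05 -0.11]
```

Contact, about 3 N. Continuing to about 5 N.

Request:
{"op": "jog_arm", "data": {
  "targets": [
    [0,0,0.1,0,0,0],
    [0,0,0.15,0,0,0],
    [0,0,0.15,0,0,0],
    [0,0,0.15,0,0,0]
  ]
}}

```text
time_s: 6.53
position: [0.4929, 0.1381, 0.1139]
tool_rot: [[-0.982, -0.078, 0.172], [-0.077, 0.997, 0.016], [-0.173, 0.002, -0.985]]
ft_force: [-3.4, 1.6, 4.1]
grip_width: 0.0001
gripper_force: 2.3
```

```bash
python3 -c "
from h import *
st()"
```

```text
t 6.5333 loc [0.43 0.65 2.85] F [ 2.47  1.91 -4.62] rot [ 0.11 -0.03 -0.12]
```

Request:
{"op": "jog_arm", "data": {
  "targets": [
    [0,0,0.1,0,0,0],
    [0,0,0.1,0,0,0],
    [0,0,0.1,0,0,0]
  ]
}}

```text
time_s: 6.78
position: [0.4931, 0.1382, 0.1128]
tool_rot: [[-0.982, -0.078, 0.172], [-0.077, 0.997, 0.016], [-0.173, 0.002, -0.985]]
ft_force: [-3.8, 3.0, 4.4]
grip_width: -0.0002
gripper_force: 2.7
```

```bash
python3 -c "
from h import *
st()"
```

```text
t 6.7833 loc [0.4  0.64 3.95] F [ 2.7   3.27 -5.  ] rot [ 0.11 -0.03 -0.12]
```

Force and travel agree at about 3.8 mm and 5 N, so the key counts as pressed. Releasing and going over green.

Request:
{"op": "jog_arm", "data": {
  "targets": [
    [0,0,-0.5,0,0,0],
    [0,0,-2.2,0,0,0],
    [0,-2.8,-2.2,0,0,0],
    [0,-5.2,-2.2,0,0,0],
    [0,-5.2,-2.2,0,0,0],
    [0,-5.2,-2.2,0,0,0]
  ]
}}

```text
time_s: 7.28
position: [0.4939, 0.0847, 0.1345]
tool_rot: [[-0.982, -0.076, 0.173], [-0.075, 0.997, 0.015], [-0.174, 0.001, -0.985]]
ft_force: [-0.0, -0.5, -0.2]
grip_width: -0.0004
gripper_force: 0.0
```

```bash
python3 - <<'E'
from h import *
st()
im=env.get_image("wrist"); print(keys(im))
cv2.imwrite("pics/w4.png",cv2.resize(im["frame"][120:384,100:412,::-1],None,fx=2,fy=2))
E
```

```text
t 7.2833 loc [  0.16 -52.74 -18.04] F [ 0.11 -0.5   0.19] rot [ 0.04 -0.   -0.24]
{'blue': (array([0.49227455, 0.13707628, 0.11665008]), [316, 219, 39, 37, 735]), 'green': (array([0.4939438 , 0.08535096, 0.11705073]), [233, 221, 39, 28, 518]), 'red': (array([0.50003409, 0.03461956, 0.11657044]), [151, 219, 39, 37, 887])}
```

View pics/w4.png

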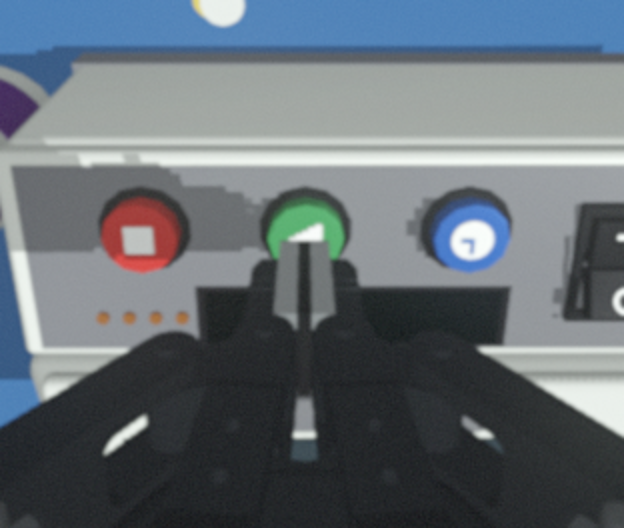

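The blue key is back up, and the tips are centred over the green key at about (305,240) in the crop. Red stays clear.

Request:
{"op": "jog_arm", "data": {
  "targets": [
    [0,0.1,0.9,0,0,0],
    [0,0.1,1.5,0,0,0],
    [0,0.1,1.7,0,0,0],
    [0,0.1,1.9,0,0,0],
    [0,0.1,2.0,0,0,0],
    [0,0.1,2.1,0,0,0],
    [0,0.1,2.1,0,0,0]
  ]
}}

```text
time_s: 7.92
position: [0.4966, 0.0876, 0.1136]
tool_rot: [[-0.982, -0.079, 0.172], [-0.077, 0.997, 0.016], [-0.172, 0.003, -0.985]]
ft_force: [-4.6, 2.8, 4.2]
grip_width: -0.0002
gripper_force: 2.4
```

```bash
python3 -c "
from h import *
st()"
```

```text
t 7.9167 loc [  0.87 -50.03   3.12] F [ 3.61  3.15 -4.89] rot [ 0.13 -0.07 -0.1 ]
```

Request:
{"op": "jog_arm", "data": {
  "targets": [
    [0,0,0.07,0,0,0],
    [0,0,0.07,0,0,0],
    [0,0,0.07,0,0,0]
  ]
}}

```text
time_s: 8.17
position: [0.497, 0.0874, 0.1131]
tool_rot: [[-0.982, -0.079, 0.172], [-0.077, 0.997, 0.016], [-0.173, 0.002, -0.985]]
ft_force: [-4.2, 3.3, 4.8]
grip_width: 0.0001
gripper_force: 2.6
```

```bash
python3 -c "
from h import *
st()"
```

```text
t 8.1667 loc [  0.6  -50.3    3.63] F [ 3.04  3.67 -5.45] rot [ 0.11 -0.03 -0.11]
```

Request:
{"op": "jog_arm", "data": {
  "targets": [
    [0,0,-0.5,0,0,0],
    [0,0,-2.5,0,0,0],
    [0,0,-6,0,0,0],
    [0,0,-10,0,0,0],
    [0,0,-13,0,0,0],
    [0,0,-13,0,0,0],
    [0,0,-13,0,0,0]
  ]
}}

```text
time_s: 8.75
position: [0.4753, 0.0848, 0.2427]
tool_rot: [[-0.981, -0.078, 0.177], [-0.077, 0.997, 0.014], [-0.177, 0.001, -0.984]]
ft_force: [-0.5, 0.6, -0.7]
grip_width: -0.0003
gripper_force: 0.0
```

```bash
python3 - <<'E'
from h import *
st()
im=env.get_image("wrist"); print(keys(im))
save(im,"w5")
E
```

```text
t 8.75 loc [  -0.45  -51.15 -127.72] F [0.58 0.67 0.66] rot [ 0.02  0.22 -0.12]
{'blue': (array([0.49263437, 0.13737866, 0.11647447]), [291, 174, 25, 24, 288]), 'green': (array([0.49689997, 0.085806  , 0.11706178]), [239, 175, 24, 23, 300]), 'red': (array([0.500586  , 0.03471051, 0.11653979]), [186, 174, 26, 24, 364])}
```

View pics/w5.png

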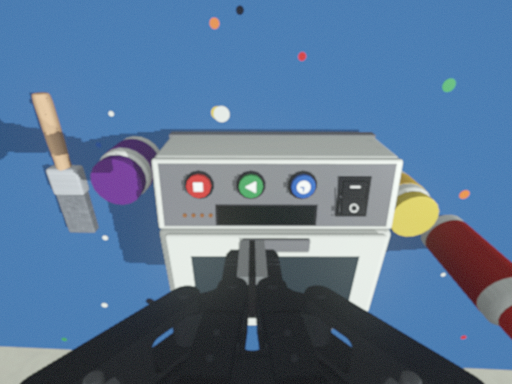

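All keys are up: red (186,199), green (186,251), blue (186,303). The rocker at (197,353) is on, the lid is shut, and nothing has moved. Handing in.

```bash
python3 -c "
from rig import env
print(env.close_job())"
```

```text
the job is handed in; nothing more can be done
None
```

The job is handed in with no verdict returned: the rocker is pressed flush to on, then the timer and start keys were each tapped at about 5 N and sprang back, with the stop key, lid, cleaner and surrounding items undisturbed.

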